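# Plug the brine tank and lock both cam arms

### The arm

A 7-joint arm with a two-finger parallel gripper is mounted at the origin on a cart in front of the work surface, level with it; the furniture and walls round the work are solid. World frame = base frame: x ahead of the robot, y to its left, z up, the work surface at z = 0. Lengths are in m, angles in rad, forces in N, time in s.
With the tool pointing down it reaches from about 0.425 to 0.875 m from the base axis. Payload 4.7 kg.
Tool frame: the origin (TCP) lies on the centre line of the jaws, within the pads' length; the fingertips stand 19 mm ahead of it and the grasp point (between the pads) is the TCP (ctrl.nose_length is the distance from the TCP to the fingertips, in m); z points along the fingers, x is the direction in which the jaws open and shut, and the axes are right-handed (so a half turn about z gives the same grasp; the last joint's range is limited). The gripper opens to 87 mm and grips with 3 to 60 N. Pads are 19 mm wide; open, the fingers measure 117 mm over their backs; the gripper's body (75 mm by 190 mm) begins 51 mm behind the grasp point.
Start: joints at [-1.091, 0.321, -0.07, 1.45, 0.023, 1.371, -0.057], TCP at [0.292, 0.581, 0.242] pointing down, gripper open.
Joint ranges: [-2.86, 2.86], [-0.3, 2.09], [-1.38, 1.24], [0.06, 2.45], [-1.56, 4.7], [0.09, 2.05], [-2.69, 2.69]. Speed limits (rad/s): [2.57, 2.57, 3.14, 3.14, 3.14, 3.14, 3.14].

### API

Orientations are given as a rotation vector (axis times angle).
In Python, from bench import ctrl gives the robot as it stands. The module is installed in compiled form; this text tells all that it offers.
- The arm moves only by the shell command python3 -m crank 'ROWS' [OPENING] [FORCE]. ROWS is a JSON object of lists of equal length, an entry for each row: "dp": the shift along the tool's x, y, z in cm, a list of three; "delta_rot": the turn, a rotation vector about the tool's x, y, z in rad, a list of three. In form: {"dp": [[x, y, z], ...], "delta_rot": [[rx, ry, rz], ...]}. A call has exactly 8 rows; each row shifts and turns the commanded pose from where the row before left it, along the tool's axes as they then stand; what a row does not reach is not made up. A row lasts 1/10 s, in which the tool goes at most 50 mm and 8.59 degrees, less where a joint would pass 70% of its speed; a pose out of reach is approached as far as the arm can. A call with a gripper value outside its range is refused whole. OPENING is the finger opening in cm, from 0 to 8.7, set as the call begins (- or left out, the last holds). The fingers move at their own pace and stop on an object; FORCE is the grip in N (left out, the last holds). Time passes only in rows, so rows that do not move let the fingers close, or fill a call up. It gives the time, the measured TCP pose, the force and the opening at its end, in the units of the state.
- ctrl.get_state(): the state, without advancing time (a new reading comes with each control period).
- ctrl.get_image(name): name is "scene" or "top" or "wrist"; returns the picture (420x560x3 uint8, blue, green, red); there is no depth.
- ctrl.camera_info(name): a dict with "camera_matrix" (3x3 intrinsics, pixels), "xyz" and "orientation" of the camera in the world. Camera axes: x right, y down, z forward; pixel columns grow to the right and rows downward; lengths in m; the calibration is good to about 2 mm. A picture is of the moment at which its call begins: read the wrist's pose just before it. camera_info takes no time and is no camera call; for the wrist camera it gives the pose at the moment of the call.
- ctrl.close_job(): hands the job in, once; it reports no verdict.
The state is a dict: "time": time; "joint_positions": joint angles; "qd": joint speeds; "joint_torque": joint torques, N m; "position": TCP position; "tool_rot": TCP orientation; "ft_force": force on the tool from outside, world axes, zero at the start; "torque": the same for the moment, N m; "grip_width": opening from 0.0 (shut) to 1.0 (fully open).
Only numpy, scipy, OpenCV 4.12 (cv2) and the standard library are available. Lean on these libraries where they do the work, as an engineer would, in place of code of your own. Each camera call takes 0.05 s, during which the arm holds its last target.

### The job

Close the brine tank for the night: take the dust plug from the board, set it nose first into the upright cam coupler on the tank's lid and press it gently down onto the gasket, easing it sideways by feel if it rides up on the rim, without jamming it. Then let go of it and swing both cam arms down together, neither running ahead of the other, until both lie right down along the neck and hold the plug locked; do not force anything and leave the other things on the table where they are.

Things in the scene. Friction and masses are not known exactly. Their poses are not given: they have to be found in the camera images.
- tank: low fixed stainless brine tank, 158 (x) x 208 (y) x 74 mm to its flat lid; origin centre of underside, z up; clamps on its short sides, black vent cap on a lid corner, drain cock low on the front (-x). An upright aluminium cam coupler stands mid-lid, cam arms on its +y and -y sides. Pushing on coupler, gasket or arms counts as on the tank; over 80 N of finger force in all is forcing them
- coupler_mark (a point): nominal centre of the coupler's mouth (rim plane), 150 mm over the tank's underside, tank axes. The coupler is bolted on through oversize holes: height is true, but it sits up to 3.5 mm off in tank x and 3.5 mm in y, each time differently, unmeasured, and does not yield. Outside 44 mm across (rim 47), bore 34 mm, opening to 39 mm at the rim by a 45 degree chamfer
- gasket_mark (a point): nominal centre of the rubber gasket's face in the bore, 25 mm below the rim (off in x, y like the coupler). It begins to give at 4 N, then 3 N per mm, 3.5 mm at most: the plug is down once it takes 5 to 12 N here. Over 30 N between plug and coupler while the arms are up is jamming. Locked, the plug's nose is about 26.6 mm below the rim
- pivot_left_mark (a point): nominal pivot of the left cam arm: 22 mm to tank +y of the coupler's axis, 8.5 mm below the rim (off in x, y like the coupler). The arms swing in the tank's y-z plane. Arm: bar 12 mm wide, 6 mm thick, reaching 49 mm from the pivot, thin pull ring beyond. Tips of an open gripper astride the plug can push both arms down from above to about 1 rad, then squeeze them home
- pivot_right_mark (a point): the same for the right cam arm, 22 mm to tank -y. With both arms down the coupler measures 57 to 66 mm over the arms. A squeeze of 20 N 15 to 25 mm below the pivots is ample. An arm that is past 1.05 rad while the other is short of 0.5, or past 1.35 with the other short of 0.8, is running ahead and cocks the plug
- plug: loose round metal dust plug, 49 mm tall, 0.21 to 0.34 kg, on its nose; origin centre of the nose's flat face, z up its axis. Nose 3.5 mm taper from 25 to 32 mm across, then 32 mm with a groove 21 mm across at 14 to 18 mm up; flange 38 mm across at 28.7 to 31.7 mm; knurled knob 30 mm across from there to the top: the grip, any way round. In the coupler it stands by itself on the gasket
- cam_left (a joint): angle (rad) of the arm on the tank's +y side: 0 straight out level, negative raised, 1.5 right down along the neck (stop, locked). Turns stiffly (0.1 N m), stays where left. From about 0.8 its cam bears in the plug's groove and draws it down, up to 0.25 N m in all; past about 1.3 it is over centre and holds. If the plug is not down on the gasket the cams strike it and the arms jam
- cam_right (a joint): the same for the arm on the tank's -y side, same values and directions
- board: thin wooden board, 115 x 190 x 12 mm, loose, the plug stands on it; origin at the centre of its underside, long side along its y
- tape: roll of packing tape lying flat, 83 mm across, 24 mm high, loose bystander; origin at the centre of its underside
- marker: black marker pen lying flat, 17 x 130 x 20 mm, loose bystander; origin at the centre of its underside
- cup: clear lidded cup with plums, 113 mm across, 52 mm high, loose bystander; origin at the centre of its underside

How it is judged:
By the outcome, as a careful person would: the job done as asked, in the order asked, and still so for the second after the job is handed in, with the robot touching nothing.
It also fails if it takes over 72 s, if anything falls off the work surface, if the arm or the gripper's body presses on something with over 40 N, if the wrist force passes 120 N, or if a joint passes its speed limit or range.

## Working session

There is one attempt and no reset: what is moved stays moved. The work goes in short steps, Python scripts to look and compute and a shell command to move; the robot and the scene stay as the last step left them, time stands still between calls to the robot, and variables do not carry over. Pictures are saved under pics/ and viewed, and the job is handed in when it is done.

```bash
mkdir -p pics; python3 - <<'E'
from bench import ctrl
import cv2,numpy as np
s=ctrl.get_state()
for k,v in s.items(): print(k,np.round(v,3))
for n in("scene","top","wrist"):
    c=ctrl.camera_info(n); print(n,{k:np.round(v,4).tolist() for k,v in c.items()})
    cv2.imwrite(f"pics/{n}0.png",ctrl.get_image(n))
print(ctrl.nose_length)
E
```

```text
time 0.0
joint_positions [-1.091  0.322 -0.07   1.452  0.023  1.371 -0.057]
qd [-0.002  0.002  0.002  0.     0.001 -0.     0.   ]
joint_torque [ 0.0000e+00 -4.9129e+01 -4.0400e-01 -3.1253e+01 -6.4000e-02  4.4000e-02
  0.0000e+00]
position [0.292 0.58  0.24 ]
tool_rot [ 2.673  1.648 -0.003]
ft_force [-0.269  0.334  0.524]
torque [-0.012 -0.038  0.023]
grip_width 0.996
scene {'camera_matrix': [[406.8935, 0.0, 277.1058], [0.0, 406.8935, 209.8399], [0.0, 0.0, 1.0]], 'xyz': [-0.3298, -0.5199, 0.628], 'orientation': [-1.8343, 0.9908, -0.6259]}
top {'camera_matrix': [[452.576, 0.0, 292.4388], [0.0, 452.576, 208.0883], [0.0, 0.0, 1.0]], 'xyz': [0.3373, 0.0617, 1.3381], 'orientation': [-2.1498, 2.1083, -0.2082]}
wrist {'camera_matrix': [[309.6116, 0.0, 277.3391], [0.0, 309.6116, 208.6928], [0.0, 0.0, 1.0]], 'xyz': [0.2218, 0.6147, 0.3839], 'orientation': [2.4598, 1.5166, 0.217]}
0.019
```

View pics/scene0.png

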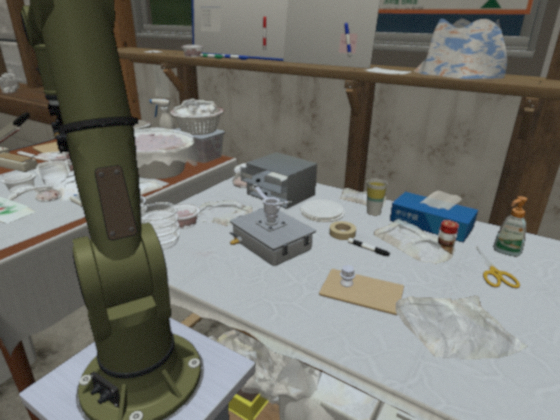

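View pics/top0.png

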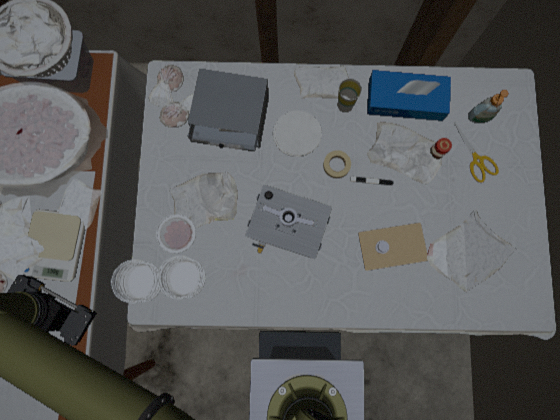

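View pics/wrist0.png

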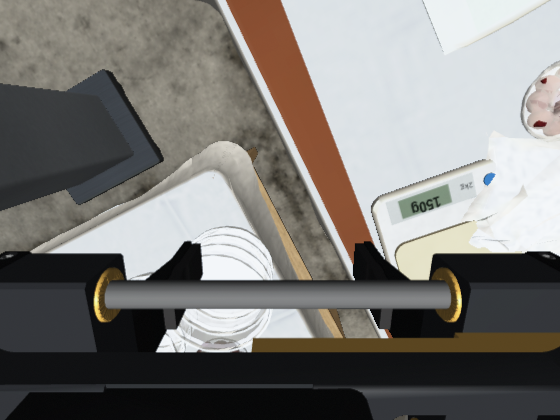

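The scene view shows the plug on the board at about (347,275) and the coupler at (271,208). In the top view the plug is at (382,246), the coupler mouth at (288,216), and the tank is turned about 18°. Next I'll zoom in and measure.

```bash
cat > h.py <<'E'
import numpy as np,cv2
from bench import ctrl
from scipy.spatial.transform import Rotation as R
def cam(n):
    c=ctrl.camera_info(n); return np.array(c["camera_matrix"]),np.array(c["xyz"]),R.from_rotvec(c["orientation"]).as_matrix()
def onplane(c,uv,z):
    K,p,M=c; d=M@np.linalg.inv(K)@np.array([uv[0],uv[1],1.]); return p+d*(z-p[2])/d[2]
def ray(c,uv):
    K,p,M=c; d=M@np.linalg.inv(K)@np.array([uv[0],uv[1],1.]); return p,d/np.linalg.norm(d)
def proj(c,X):
    K,p,M=c; q=K@(M.T@(np.array(X)-p)); return q[:2]/q[2]
def tri(l):
    A=0;b=0
    for p,d in l:
        P=np.eye(3)-np.outer(d,d);A=A+P;b=b+P@p
    return np.linalg.solve(A,b)
E
python3 - <<'E'
from h import *
im=cv2.imread("pics/top0.png")
a=im[170:280,230:350];b=im[210:285,345:440]
cv2.imwrite("pics/tz.png",cv2.resize(a,None,fx=5,fy=5,interpolation=cv2.INTER_CUBIC))
cv2.imwrite("pics/pz.png",cv2.resize(b,None,fx=6,fy=6,interpolation=cv2.INTER_CUBIC))
s=cv2.imread("pics/scene0.png")
cv2.imwrite("pics/sz.png",cv2.resize(s[170:320,220:420],None,fx=4,fy=4,interpolation=cv2.INTER_CUBIC))
c=cam("top")
print(onplane(c,(382,246),.06),onplane(c,(288,216),.15))
E
```

```text
[ 0.47223271 -0.20517781  0.06      ] [0.53785309 0.06294682 0.15      ]
```

View pics/tz.png

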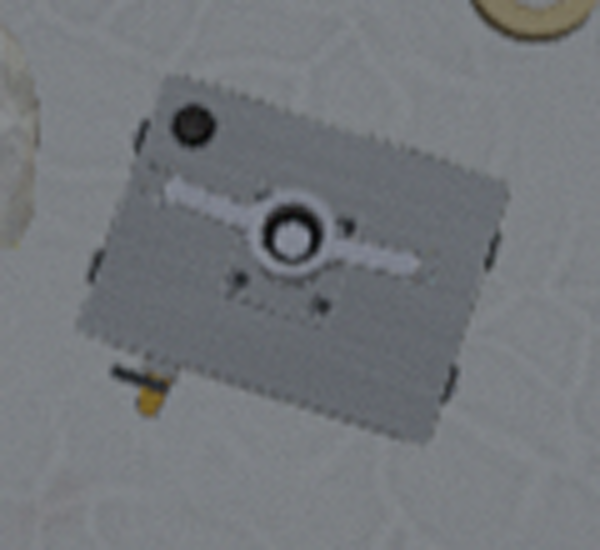

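View pics/pz.png

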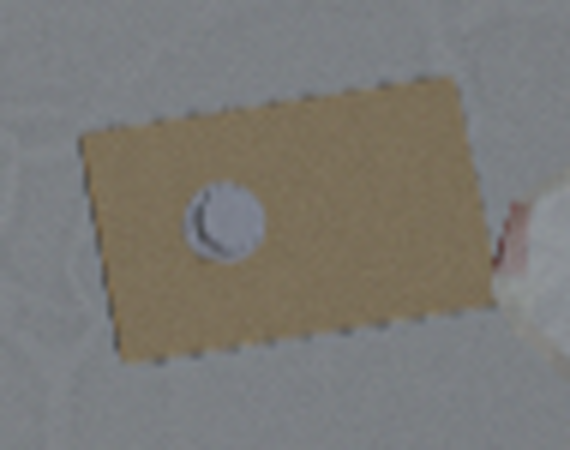

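View pics/sz.png

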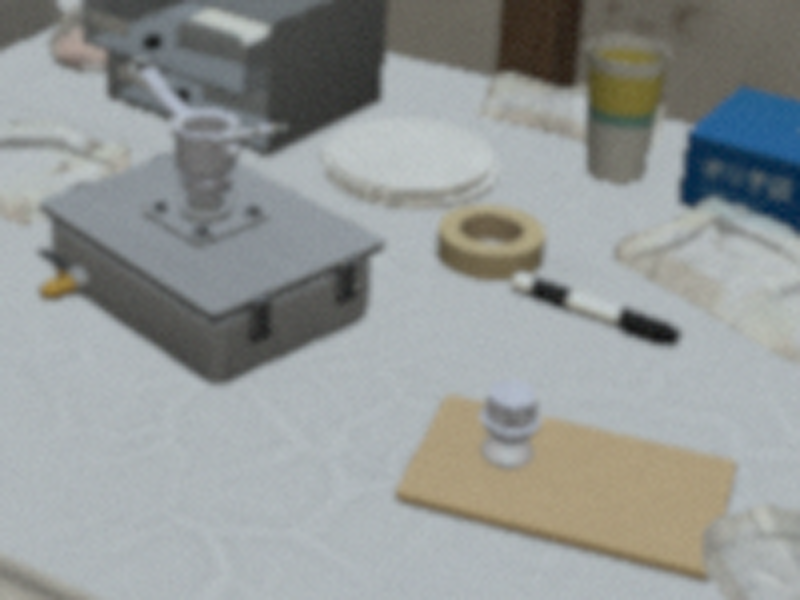

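The top zoom shows the tank lid corners at about (263,185.6), (332,207.6), (315.6,258.6) and (246,235). The knob top is at (383.7,246.7). The scene zoom shows the left cam arm raised more than the right.

```bash
python3 - <<'E'
from h import *
np.set_printoptions(precision=4,suppress=True)
c=cam("top")
P=[onplane(c,(230+u/5,170+v/5),.074)[:2] for u,v in [(165,78),(510,188),(428,443),(80,325)]]
P=np.array(P);print(P, P.mean(0))
for i,j in((1,0),(2,3)):
    d=P[j]-P[i];print("ylen",np.linalg.norm(d),np.degrees(np.arctan2(-d[0],d[1])))
for i,j in((3,0),(2,1)):
    d=P[j]-P[i];print("xlen",np.linalg.norm(d),np.degrees(np.arctan2(d[1],d[0])))
print("plug knob top",onplane(c,(383.9,246.8),.061),"flange",onplane(c,(382.6,247),.0437))
print("rim",onplane(c,(230+291/5,170+233/5),.15))
sc=cam("scene")
print("plug knob top tri",tri([ray(c,(383.9,246.8)),ray(sc,(220+511/4,170+397/4))]))
print("rim tri",tri([ray(c,(230+291/5,170+233/5)),ray(sc,(220+206/4,170+124/4))]))
s=ctrl.get_state();M=R.from_rotvec(s["tool_rot"]).as_matrix();print(M, s["position"])
K,p,W=cam("wrist");print("cam in tool",M.T@(p-s["position"]));print(M.T@W)
E
```

```text
[[ 0.6376  0.1364]
 [ 0.5775 -0.0616]
 [ 0.432  -0.0163]
 [ 0.4942  0.1798]] [0.5353 0.0596]
ylen 0.20700025080567241 -16.87504003600693
ylen 0.20570321176159453 -17.61693567999483
xlen 0.14975421651864876 -16.83128542636352
xlen 0.15242237409508794 -17.32609692436305
plug knob top [ 0.47   -0.2103  0.061 ] flange [ 0.4711 -0.2103  0.0437]
rim [0.5362 0.0624 0.15  ]
plug knob top tri [ 0.4707 -0.2118  0.0546]
rim tri [0.538  0.0613 0.1442]
[[ 0.4491  0.8935 -0.0006]
 [ 0.8935 -0.4491 -0.0013]
 [-0.0014  0.0001 -1.    ]] [0.2918 0.5804 0.2407]
cam in tool [-0.0009 -0.0779 -0.1433]
[[ 1.     -0.0004  0.0006]
 [ 0.0002  0.9594  0.2819]
 [-0.0007 -0.2819  0.9594]]
```

```bash
cat >> h.py <<'E'
def T(yaw):
    a=np.radians(yaw);c,s=np.cos(a),np.sin(a);return np.array([[c,s,0],[s,-c,0],[0,0,-1.]])
def plan(pos,yaw,n,p0=None,M0=None):
    s=ctrl.get_state()
    M=R.from_rotvec(s["tool_rot"]).as_matrix() if M0 is None else M0; p=np.array(s["position"]) if p0 is None else np.array(p0)
    rv=R.from_matrix(M.T@T(yaw)).as_rotvec()/n; d=(np.array(pos)-p)/n
    out=[]
    for i in range(n):
        out.append(np.round(M.T@d*100,2).tolist()); M=M@R.from_rotvec(rv).as_matrix()
    print("dp",out); print("rot",np.round(rv,4))
def st():
    s=ctrl.get_state();M=R.from_rotvec(s["tool_rot"]).as_matrix()
    print("t %.2f"%s["time"],"pos",np.round(s["position"],4),"yaw %.2f tilt %s"%(np.degrees(np.arctan2(M[1,0],M[0,0])),np.round(M[:2,2],4)),"F",np.round(s["ft_force"],2),"Tq",np.round(s["torque"],2),"w %.3f"%s["grip_width"],"q",np.round(s["joint_positions"],2))
E
python3 -c "
from h import *
plan((.535,.085,.325),-17.2,16)"
```

```text
dp [[-2.08, 2.75, -0.52], [-1.84, 2.92, -0.52], [-1.57, 3.07, -0.52], [-1.3, 3.2, -0.52], [-1.01, 3.3, -0.52], [-0.72, 3.37, -0.52], [-0.42, 3.42, -0.53], [-0.12, 3.45, -0.53], [0.19, 3.44, -0.53], [0.49, 3.41, -0.53], [0.78, 3.36, -0.53], [1.08, 3.28, -0.53], [1.36, 3.17, -0.53], [1.63, 3.04, -0.53], [1.89, 2.88, -0.53], [2.14, 2.71, -0.53]]
rot [0.0001 0.0001 0.0878]
```

```bash
python3 -m crank '{"dp":[[-2.1,2.75,-1],[-1.85,2.9,-1],[-1.55,3.05,-1],[-1.3,3.2,-1],[-1,3.3,-0.5],[-0.7,3.35,-0.5],[-0.4,3.4,-0.5],[-0.1,3.45,-0.5]],"delta_rot":[[0,0,0.088],[0,0,0.088],[0,0,0.088],[0,0,0.088],[0,0,0.088],[0,0,0.088],[0,0,0.088],[0,0,0.088]]}' 8.7 20
python3 -m crank '{"dp":[[0.2,3.45,-0.5],[0.5,3.4,-0.5],[0.8,3.35,-0.5],[1.1,3.3,-0.5],[1.35,3.15,-0.3],[1.65,3.05,0],[1.9,2.9,0],[2.1,2.7,0]],"delta_rot":[[0,0,0.088],[0,0,0.088],[0,0,0.088],[0,0,0.088],[0,0,0.088],[0,0,0.088],[0,0,0.088],[0,0,0.088]]}'
python3 -c "
from h import *
import pickle
st();c=cam('wrist');cv2.imwrite('pics/w1.png',ctrl.get_image('wrist'));pickle.dump(c,open('w1.pkl','wb'));st()"
```

```text
time: 0.95
position: [0.4139, 0.332, 0.3017]
tool_rot: [3.08, 0.618, -0.0]
ft_force: [0.0, 0.3, -1.1]
grip_width: 1.001
time: 1.75
position: [0.5352, 0.084, 0.3246]
tool_rot: [-3.104, 0.482, -0.0]
ft_force: [-0.2, 0.3, -0.8]
grip_width: 0.999
t 1.75 pos [0.5352 0.084  0.3246] yaw -17.65 tilt [0.     0.0001] F [-0.18  0.33 -0.79] Tq [-0.07  0.08  0.05] w 0.999 q [-0.6   0.06  0.41  1.6  -0.02  1.49 -0.49]
t 1.80 pos [0.5373 0.0766 0.3246] yaw -18.35 tilt [ 0.002  -0.0043] F [ 1.96 -4.28  0.26] Tq [-0.5  -0.03 -0.01] w 0.999 q [-0.59  0.06  0.42  1.6  -0.02  1.49 -0.49]
```

View pics/w1.png

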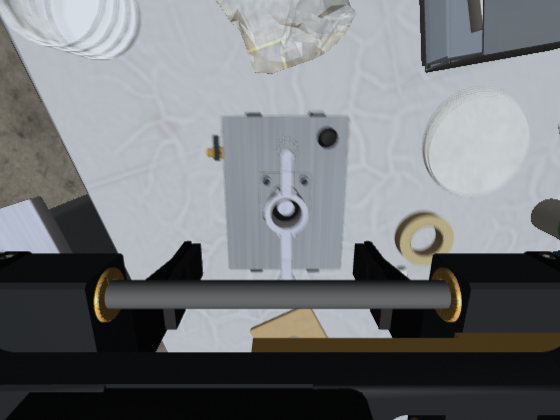

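The wrist view shows the coupler mouth near (287,211), the left arm pointing up the image and the right arm partly behind the gripper bar. The arm was still settling, so I'll take another picture at rest and fit the circles.

```bash
python3 - <<'E'
from h import *
import pickle
st();c=cam('wrist');im=ctrl.get_image('wrist');cv2.imwrite('pics/w2.png',im);pickle.dump(c,open('w2.pkl','wb'));st()
cv2.imwrite('pics/w2z.png',cv2.resize(im[90:290,190:390],None,fx=3,fy=3,interpolation=cv2.INTER_CUBIC))
E
```

```text
t 1.80 pos [0.5373 0.0766 0.3246] yaw -18.35 tilt [ 0.002  -0.0043] F [ 1.96 -4.28  0.26] Tq [-0.5  -0.03 -0.01] w 0.999 q [-0.59  0.06  0.42  1.6  -0.02  1.49 -0.49]
t 1.85 pos [0.5363 0.0791 0.3246] yaw -18.05 tilt [ 0.0009 -0.0029] F [-0.75 -0.99  0.48] Tq [-0.11  0.05 -0.02] w 1.000 q [-0.59  0.06  0.42  1.6  -0.02  1.49 -0.49]
```

View pics/w2z.png

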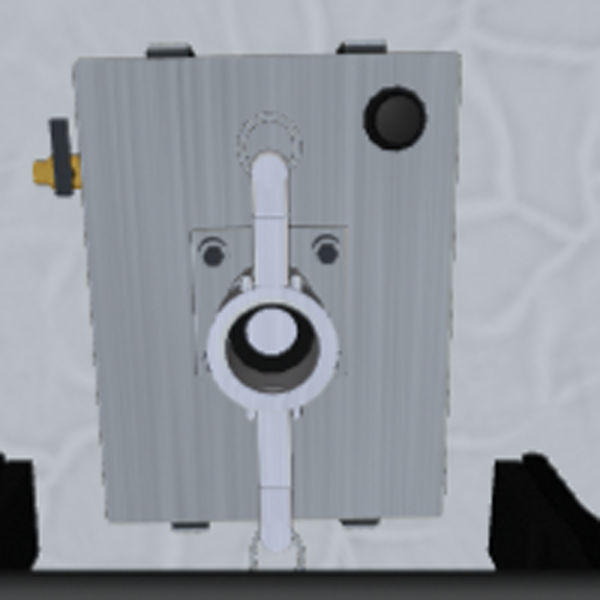

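```bash
python3 - <<'E'
from h import *
import pickle
np.set_printoptions(precision=4,suppress=True)
c=pickle.load(open('w2.pkl','rb'))
f=lambda u,v,z:onplane(c,(190+u/3,90+v/3),z)[:2]
C=np.array([f(274.5,349,.15),f(208,349,.15),f(341,349,.15),f(274.5,286,.15),f(274.5,412,.15)]);print(C,np.linalg.norm(C[1]-C[2]),np.linalg.norm(C[3]-C[4]))
P=np.array([f(*u,.074) for u in[(462,52),(443,517),(106,521),(75,58)]]);print(P,P.mean(0))
for i,j in((1,0),(2,3)):
    d=P[j]-P[i];print("ylen",np.linalg.norm(d),np.degrees(np.arctan2(-d[0],d[1])))
for i,j in((3,0),(2,1)):
    d=P[j]-P[i];print("xlen",np.linalg.norm(d),np.degrees(np.arctan2(d[1],d[0])))
# arm tips: intersect ray with plane through coupler axis containing arm direction
for nm,uv,sg in(("L",(268,152),1),("R",(276,550),-1)):
    p,d=ray(c,(190+uv[0]/3,90+uv[1]/3));y=np.radians(-17.2)
    ax=np.array([np.cos(y),np.sin(y),0]);t=((np.r_[C[0],.15]-p)@ax)/(d@ax)
    ay=np.array([-np.sin(y),np.cos(y),0])
    # along ray, find where radius in yz from pivot is 49
    for zz in np.arange(.11,.2,.01):
        q=onplane(c,(190+uv[0]/3,90+uv[1]/3),zz)-np.r_[C[0],.15]; print(nm,round(zz,3),np.round(np.hypot(q@ay*sg-.022,q[2]+.0085),4),round(float(np.arctan2(-(q[2]+.0085),q@ay*sg-.022)),2))
E
```

```text
[[0.5369 0.0613]
 [0.5144 0.0688]
 [0.5593 0.0538]
 [0.544  0.083 ]
 [0.5295 0.0386]] 0.04736151023523598 0.04672544418152425
[[ 0.6417  0.1346]
 [ 0.5803 -0.0623]
 [ 0.4305 -0.0146]
 [ 0.4928  0.1816]] [0.5363 0.0598]
ylen 0.2062906951505179 -17.30595728542051
ylen 0.20581206367528918 -17.625976921874127
xlen 0.15611149507294148 -17.514029641118636
xlen 0.15726349870568837 -17.688057149864758
L 0.11 0.054 0.62
L 0.12 0.0495 0.45
L 0.13 0.0467 0.25
L 0.14 0.046 0.03
L 0.15 0.0475 -0.18
L 0.16 0.0509 -0.37
L 0.17 0.056 -0.53
L 0.18 0.0623 -0.67
L 0.19 0.0694 -0.77
R 0.11 0.0853 0.38
R 0.12 0.0769 0.28
R 0.13 0.0694 0.17
R 0.14 0.063 0.02
R 0.15 0.0582 -0.15
R 0.16 0.0554 -0.34
R 0.17 0.0548 -0.55
R 0.18 0.0565 -0.75
R 0.19 0.0604 -0.93
```

The coupler centre is at (0.5369, 0.0613) with yaw about -17.5°, and the rim measures 47 mm as specified. Now to the plug.

```bash
python3 -c "
from h import *
plan((.471,-.200,.20),-17.5,8)"
```

```text
dp [[0.3, 3.57, 1.57], [0.3, 3.57, 1.57], [0.29, 3.57, 1.56], [0.29, 3.57, 1.56], [0.29, 3.57, 1.56], [0.28, 3.57, 1.56], [0.28, 3.57, 1.56], [0.27, 3.57, 1.56]]
rot [ 0.0003 -0.0002 -0.0012]
```

```bash
python3 -m crank '{"dp":[[0.3,3.6,0],[0.3,3.6,1],[0.3,3.6,1.5],[0.3,3.6,2.5],[0.3,3.6,2.5],[0.3,3.6,2.5],[0.3,3.6,2],[0.2,3.4,0.4]],"delta_rot":[[0,0,0],[0,0,0],[0,0,0],[0,0,0],[0,0,0],[0,0,0],[0,0,0],[0,0,0]]}'
python3 - <<'E'
from h import *
import pickle
ctrl.get_image('wrist');ctrl.get_image('wrist')
st();c=cam('wrist');im=ctrl.get_image('wrist');cv2.imwrite('pics/w3.png',im);pickle.dump(c,open('w3.pkl','wb'));st()
E
```

```text
time: 2.65
position: [0.4691, -0.1947, 0.1981]
tool_rot: [-3.105, 0.475, 0.006]
ft_force: [0.7, 0.1, -0.7]
grip_width: 1.002
t 2.75 pos [ 0.4686 -0.199   0.1997] yaw -17.85 tilt [-0.0023 -0.0016] F [0.63 0.56 0.23] Tq [-0.12  0.04  0.03] w 1.000 q [-0.31  0.04  0.68  1.87 -0.02  1.24  0.07]
t 2.80 pos [ 0.4701 -0.1961  0.2002] yaw -17.67 tilt [-0.0009  0.    ] F [ 0.49  0.42 -0.57] Tq [ 0.01 -0.02  0.02] w 1.002 q [-0.32  0.04  0.68  1.87 -0.03  1.24  0.06]
```

View pics/w3.png

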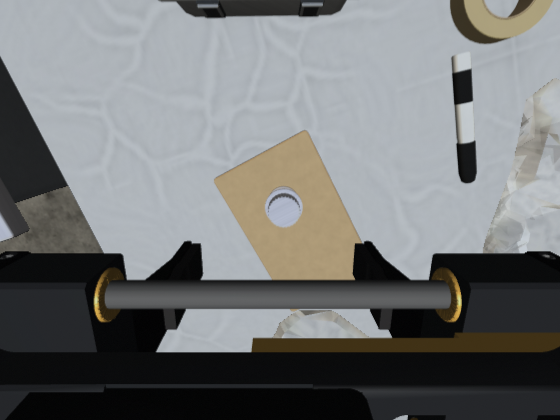

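```bash
python3 - <<'E'
from h import *
im=cv2.imread('pics/w3.png')
cv2.imwrite('pics/w3z.png',cv2.resize(im[175:240,250:320],None,fx=8,fy=8,interpolation=cv2.INTER_CUBIC))
E
```

```text
(no output)
```

View pics/w3z.png

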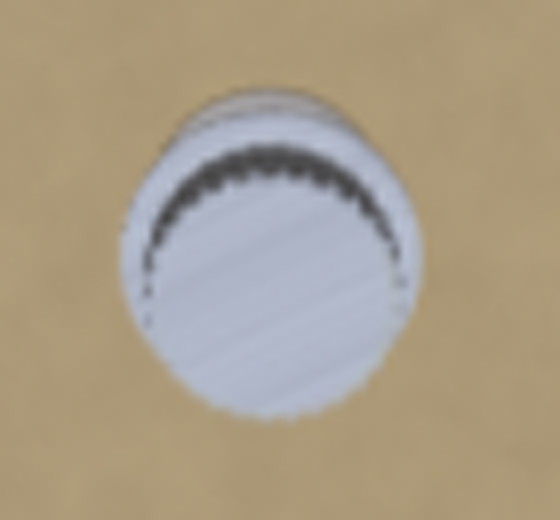

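```bash
python3 - <<'E'
from h import *
import pickle
np.set_printoptions(precision=4,suppress=True)
c=pickle.load(open('w3.pkl','rb'))
f=lambda u,v,z:onplane(c,(250+u/8,175+v/8),z)
print(f(277,297,.061),np.linalg.norm(f(148,297,.061)-f(405,297,.061)));print(f(271,258,.0437),np.linalg.norm(f(120,258,.0437)-f(422,258,.0437)))
st()
plan((f(277,297,.061)+f(271,258,.0437))[:2].tolist()+[.066*2],-17.5,8) if 0 else None
q=(f(277,297,.061)+f(271,258,.0437))/2
plan((q[0],q[1],.10),-17.5,8)
E
```

```text
[ 0.4714 -0.2103  0.061 ] 0.030600731042604277
[ 0.4709 -0.2103  0.0437] 0.03798844822584078
t 2.80 pos [ 0.4701 -0.1961  0.2002] yaw -17.67 tilt [-0.0009  0.    ] F [ 0.49  0.42 -0.57] Tq [ 0.01 -0.02  0.02] w 1.002 q [-0.32  0.04  0.68  1.87 -0.03  1.24  0.06]
dp [[0.07, 0.16, 1.25], [0.07, 0.16, 1.25], [0.07, 0.16, 1.25], [0.07, 0.16, 1.25], [0.07, 0.16, 1.25], [0.07, 0.16, 1.25], [0.07, 0.16, 1.25], [0.07, 0.16, 1.25]]
rot [ 0.      0.0001 -0.0004]
```

```bash
python3 -m crank '{"dp":[[0.1,0.3,1.6],[0.1,0.3,1.6],[0.1,0.3,1.6],[0.1,0.2,1.6],[0.1,0.1,1.6],[0,0.1,1.6],[0,0,1.2],[0,0,0]],"delta_rot":[[0,0,0],[0,0,0],[0,0,0],[0,0,0],[0,0,0],[0,0,0],[0,0,0],[0,0,0]]}' 5.2 20
python3 -c "
from h import *
ctrl.get_image('wrist');st();plan((.4712,-.2103,.066),-17.5,8)"
```

```text
time: 3.6
position: [0.4716, -0.2062, 0.0911]
tool_rot: [-3.105, 0.472, 0.005]
ft_force: [0.1, 0.0, 0.2]
grip_width: 0.601
t 3.65 pos [ 0.4723 -0.2067  0.0922] yaw -17.29 tilt [-0.0012  0.0005] F [-0.01 -0.05  0.41] Tq [-0.06  0.04 -0.01] w 0.599 q [-0.26  0.19  0.69  1.97 -0.14  1.02  0.19]
dp [[0.0, 0.05, 0.33], [0.0, 0.05, 0.33], [0.0, 0.05, 0.33], [0.0, 0.05, 0.33], [0.0, 0.05, 0.33], [0.0, 0.05, 0.33], [0.0, 0.05, 0.33], [0.0, 0.05, 0.33]]
rot [-0.      0.0002  0.0005]
```

```bash
python3 -m crank '{"dp":[[0,0.1,0.5],[0,0.1,0.5],[0,0.1,0.5],[0,0.05,0.5],[0,0.05,0.4],[0,0,0.2],[0,0,0],[0,0,0]],"delta_rot":[[0,0,0],[0,0,0],[0,0,0],[0,0,0],[0,0,0],[0,0,0],[0,0,0],[0,0,0]]}'
python3 - <<'E'
from h import *
c=cam('wrist');im=ctrl.get_image('wrist');cv2.imwrite('pics/w4.png',im);st()
cv2.imwrite('pics/s4.png',cv2.resize(ctrl.get_image('scene')[220:320,270:420],None,fx=4,fy=4,interpolation=cv2.INTER_CUBIC))
E
```

```text
time: 4.45
position: [0.4712, -0.2116, 0.0666]
tool_rot: [-3.106, 0.474, -0.0]
ft_force: [-0.4, -0.2, -1.1]
grip_width: 0.599
t 4.50 pos [ 0.4713 -0.2116  0.0667] yaw -17.36 tilt [ 0.0004 -0.    ] F [-0.44  0.32 -0.25] Tq [-0.06  0.04  0.07] w 0.593 q [-0.24  0.24  0.68  1.99 -0.18  0.97  0.22]
```

View pics/w4.png

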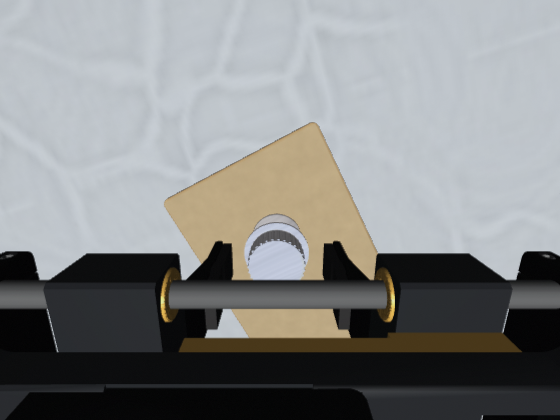

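View pics/s4.png

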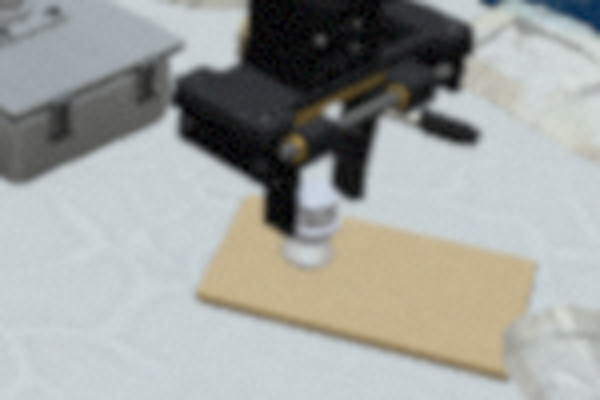

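The plug sits between the fingers (knob top about (277,260), fingers at 215 and 345). Closing.

```bash
python3 -m crank '{"dp":[[0,0,0],[0,0,0],[0,0,0],[0,0,0],[0,0,0],[0,0,0],[0,0,0],[0,0,0]],"delta_rot":[[0,0,0],[0,0,0],[0,0,0],[0,0,0],[0,0,0],[0,0,0],[0,0,0],[0,0,0]]}' 2 40
python3 -c "
from h import *
st()"
```

```text
time: 5.35
position: [0.4711, -0.2116, 0.0666]
tool_rot: [-3.105, 0.474, 0.0]
ft_force: [-1.1, 0.2, 0.7]
grip_width: 0.331
t 5.35 pos [ 0.4711 -0.2116  0.0666] yaw -17.36 tilt [-0.0001  0.0002] F [-1.06  0.21  0.71] Tq [-0.04  0.22  0.05] w 0.331 q [-0.24  0.24  0.68  1.99 -0.18  0.97  0.22]
```

```bash
python3 -m crank '{"dp":[[0,0,-0.5],[0,0,-1.5],[0,0,-2.5],[0,0,-3],[0,0,-3.5],[0,-0.5,-3.5],[0,-1,-3.5],[0,-2,-3]],"delta_rot":[[0,0,0],[0,0,0],[0,0,0],[0,0,0],[0,0,0],[0,0,0],[0,0,0],[0,0,0]]}'
python3 -c "
from h import *
st(); plan((.5369,.0605,.27),-17.5,8)"
```

```text
time: 6.15
position: [0.481, -0.1801, 0.2796]
tool_rot: [3.104, -0.48, 0.004]
ft_force: [1.5, -0.0, -2.6]
grip_width: 0.334
t 6.15 pos [ 0.481  -0.1801  0.2796] yaw -17.60 tilt [ 0.0025 -0.0008] F [ 1.47 -0.03 -2.58] Tq [-0.07 -0.01 -0.03] w 0.334 q [-0.36 -0.01  0.66  1.75  0.01  1.4   0.  ]
dp [[-0.24, -3.08, 0.12], [-0.24, -3.08, 0.12], [-0.24, -3.08, 0.12], [-0.24, -3.08, 0.12], [-0.24, -3.08, 0.12], [-0.24, -3.08, 0.12], [-0.24, -3.08, 0.12], [-0.24, -3.08, 0.12]]
rot [ 0.     -0.0003 -0.0002]
```

```bash
python3 -m crank '{"dp":[[-0.2,-3,0],[-0.25,-3.6,0],[-0.25,-3.8,0],[-0.3,-3.8,0],[-0.25,-3.6,0],[-0.2,-3,0],[-0.2,-2.2,0.4],[-0.1,-1.2,0.6]],"delta_rot":[[0,0,0],[0,0,0],[0,0,0],[0,0,0],[0,0,0],[0,0,0],[0,0,0],[0,0,0]]}'
python3 - <<'E'
from h import *
import pickle
ctrl.get_image('top');ctrl.get_image('top');ctrl.get_image('top')
st();c=cam('wrist');im=ctrl.get_image('wrist');cv2.imwrite('pics/w5.png',im);pickle.dump(c,open('w5.pkl','wb'));st();plan((.5369,.0605,.27),-17.5,8)
cv2.imwrite('pics/w5z.png',cv2.resize(im[100:310,180:380],None,fx=3,fy=3,interpolation=cv2.INTER_CUBIC))
E
```

```text
time: 6.95
position: [0.5373, 0.0605, 0.2672]
tool_rot: [-3.105, 0.47, -0.002]
ft_force: [-0.4, 0.0, -2.8]
grip_width: 0.327
t 7.10 pos [0.5365 0.0575 0.2662] yaw -17.34 tilt [-0.0013 -0.0012] F [ 0.71 -0.16 -2.85] Tq [-0.19  0.06 -0.01] w 0.334 q [-0.58  0.07  0.45  1.7  -0.03  1.37 -0.43]
t 7.15 pos [0.5368 0.0564 0.2666] yaw -17.44 tilt [-0.0005 -0.0013] F [ 0.15 -0.74 -4.2 ] Tq [-0.12  0.04 -0.  ] w 0.328 q [-0.58  0.07  0.45  1.7  -0.03  1.37 -0.43]
dp [[-0.01, -0.05, -0.04], [-0.01, -0.05, -0.04], [-0.01, -0.05, -0.04], [-0.01, -0.05, -0.04], [-0.01, -0.05, -0.04], [-0.01, -0.05, -0.04], [-0.01, -0.05, -0.04], [-0.01, -0.05, -0.04]]
rot [0.0002 0.     0.0001]
```

View pics/w5z.png

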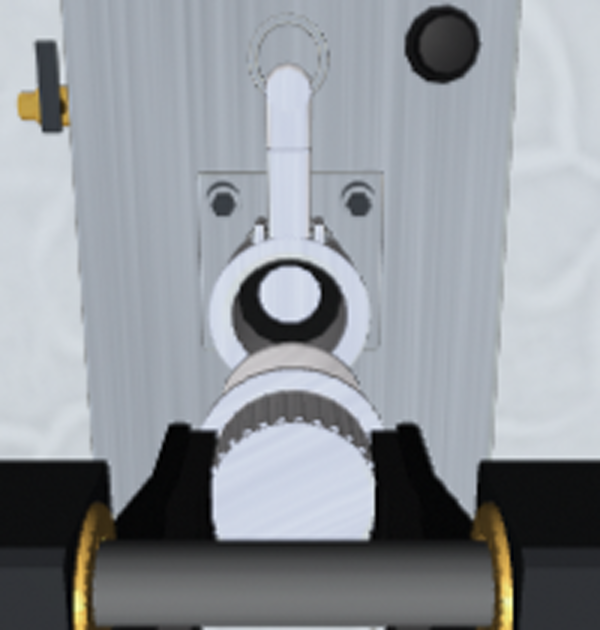

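```bash
python3 - <<'E'
from h import *
import pickle
np.set_printoptions(precision=4,suppress=True)
c=pickle.load(open('w5.pkl','rb'))
f=lambda u,v,z:onplane(c,(180+u/3,100+v/3),z)
tcp=np.array([.5365,.0575,.2662]);M=T(-17.34)
L,Rr=f(208,316,.15),f(371,316,.15);top=f(289.5,238,.15)
yh=np.array([-np.sin(np.radians(-17.4)),np.cos(np.radians(-17.4)),0])
print("rim w",np.linalg.norm(L-Rr),"centre by far edge",top-yh*.0235, "mid",(L+Rr)/2)
n=tcp[2]-.0546
for nm,(u,v),h,r in(("flange",(292,367),n+.0317,.019),("nose bottom?",(292,343),n+.0035,.016),("knobtop",(293.5,480),n+.049,0)):
    q=f(u,v,h)-yh*r; print(nm,q, "in tool",M.T@(q-tcp))
E
```

```text
rim w 0.047326188783957564 centre by far edge [0.536  0.0607 0.15  ] mid [0.5362 0.0612 0.15  ]
flange [0.5362 0.0585 0.2433] in tool [-0.0005 -0.0009  0.0229]
nose bottom? [0.5359 0.0574 0.2151] in tool [-0.0006  0.0003  0.0511]
knobtop [0.5377 0.0622 0.2606] in tool [-0.0002 -0.0048  0.0056]
```

```bash
python3 -m crank '{"dp":[[0,-0.15,0.4],[0,-0.15,0.8],[0,-0.05,1],[0,0,1],[0,0,1],[0,0,1],[0,0,0.6],[0,0,0]],"delta_rot":[[0,0,0],[0,0,0],[0,0,0],[0,0,0],[0,0,0],[0,0,0],[0,0,0],[0,0,0]]}'
python3 - <<'E'
from h import *
for i in range(3): ctrl.get_image('wrist');st()
s=ctrl.get_image('scene');cv2.imwrite('pics/s6.png',cv2.resize(s[150:270,210:350],None,fx=5,fy=5,interpolation=cv2.INTER_CUBIC));st();plan((.5367,.0605,.2076),-17.5,1)
E
```

```text
time: 7.95
position: [0.5374, 0.0612, 0.2073]
tool_rot: [3.105, -0.474, -0.003]
ft_force: [0.2, 0.8, -3.1]
grip_width: 0.33
t 8.00 pos [0.5379 0.0613 0.2081] yaw -17.36 tilt [-0.0007 -0.0003] F [ 0.51 -0.13 -2.3 ] Tq [-0.08  0.04  0.05] w 0.334 q [-0.57  0.11  0.44  1.78 -0.05  1.26 -0.42]
t 8.05 pos [0.5383 0.0614 0.2087] yaw -17.36 tilt [0.0003 0.    ] F [-0.18  0.1  -2.67] Tq [-0.1   0.02  0.02] w 0.332 q [-0.57  0.11  0.44  1.78 -0.05  1.26 -0.42]
t 8.10 pos [0.5384 0.0614 0.209 ] yaw -17.36 tilt [0.0008 0.0002] F [-0.13  0.66 -2.48] Tq [-0.11  0.05 -0.05] w 0.331 q [-0.57  0.11  0.44  1.78 -0.05  1.26 -0.42]
t 8.15 pos [0.5385 0.0614 0.2091] yaw -17.36 tilt [0.0011 0.0003] F [ 0.15 -0.09 -2.74] Tq [-0.13  0.04 -0.01] w 0.331 q [-0.57  0.11  0.44  1.78 -0.05  1.26 -0.42]
dp [[-0.15, 0.14, 0.15]]
rot [-0.0006 -0.001   0.0024]
```

View pics/s6.png

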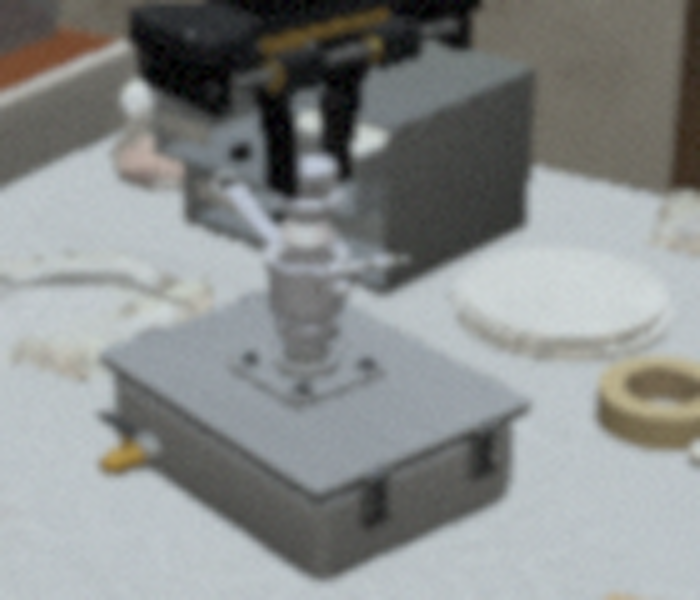

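The plug stands over the mouth. I'll descend in small steps and watch the force.

```bash
python3 -m crank '{"dp":[[-0.08,0.05,0],[-0.07,0.04,0],[0,0,0.1],[0,0,0.2],[0,0,0.2],[0,0,0.2],[0,0,0.1],[0,0,0]],"delta_rot":[[0,0,0],[0,0,0],[0,0,0],[0,0,0],[0,0,0],[0,0,0],[0,0,0],[0,0,0]]}'
python3 -c "
from h import *
st()"
```

```text
time: 8.95
position: [0.5363, 0.0609, 0.2003]
tool_rot: [3.105, -0.474, -0.001]
ft_force: [0.3, -0.0, -2.4]
grip_width: 0.336
t 8.95 pos [0.5363 0.0609 0.2003] yaw -17.36 tilt [-0.0004 -0.0001] F [ 0.3  -0.01 -2.41] Tq [-0.06  0.09  0.01] w 0.336 q [-0.57  0.11  0.44  1.8  -0.05  1.24 -0.42]
```

```bash
python3 -m crank '{"dp":[[0,0,0.1],[0,0,0.1],[0,0,0.1],[0,0,0.1],[0,0,0],[0,0,0],[0,0,0],[0,0,0]],"delta_rot":[[0,0,0],[0,0,0],[0,0,0],[0,0,0],[0,0,0],[0,0,0],[0,0,0],[0,0,0]]}'
python3 -c "
from h import *
st()"
```

```text
time: 9.75
position: [0.5364, 0.0609, 0.1966]
tool_rot: [-3.106, 0.474, -0.0]
ft_force: [-0.6, -0.7, -3.0]
grip_width: 0.329
t 9.75 pos [0.5364 0.0609 0.1966] yaw -17.36 tilt [0.0001 0.    ] F [-0.65 -0.73 -3.  ] Tq [-0.15  0.06  0.02] w 0.329 q [-0.57  0.11  0.44  1.8  -0.05  1.24 -0.42]
```

```bash
python3 -m crank '{"dp":[[0,0,0.1],[0,0,0.1],[0,0,0.1],[0,0,0.1],[0,0,0.1],[0,0,0],[0,0,0],[0,0,0]],"delta_rot":[[0,0,0],[0,0,0],[0,0,0],[0,0,0],[0,0,0],[0,0,0],[0,0,0],[0,0,0]]}'
python3 -c "
from h import *
st()"
```

```text
time: 10.55
position: [0.5365, 0.0609, 0.1916]
tool_rot: [-3.106, 0.474, -0.0]
ft_force: [0.6, 0.0, -3.5]
grip_width: 0.331
t 10.55 pos [0.5365 0.0609 0.1916] yaw -17.36 tilt [0.0002 0.    ] F [ 0.56  0.05 -3.5 ] Tq [-0.05  0.11  0.02] w 0.331 q [-0.57  0.12  0.44  1.81 -0.05  1.23 -0.42]
```

```bash
python3 -m crank '{"dp":[[0,0,0.15],[0,0,0.15],[0,0,0.15],[0,0,0.15],[0,0,0.15],[0,0,0.15],[0,0,0],[0,0,0]],"delta_rot":[[0,0,0],[0,0,0],[0,0,0],[0,0,0],[0,0,0],[0,0,0],[0,0,0],[0,0,0]]}'
python3 -c "
from h import *
st()"
```

```text
time: 11.35
position: [0.5364, 0.0609, 0.1825]
tool_rot: [3.106, -0.474, -0.0]
ft_force: [0.3, 0.5, -2.3]
grip_width: 0.333
t 11.35 pos [0.5364 0.0609 0.1825] yaw -17.36 tilt [-0. -0.] F [ 0.27  0.5  -2.26] Tq [-0.11  0.06 -0.02] w 0.333 q [-0.57  0.13  0.44  1.82 -0.06  1.21 -0.41]
```

```bash
python3 -m crank '{"dp":[[0,0,0.1],[0,0,0.1],[0,0,0.05],[0,0,0.05],[0,0,0],[0,0,0],[0,0,0],[0,0,0]],"delta_rot":[[0,0,0],[0,0,0],[0,0,0],[0,0,0],[0,0,0],[0,0,0],[0,0,0],[0,0,0]]}'
python3 -c "
from h import *
st()"
```

```text
time: 12.15
position: [0.5364, 0.061, 0.1796]
tool_rot: [-3.106, 0.474, -0.0]
ft_force: [-0.6, -0.2, -2.8]
grip_width: 0.333
t 12.15 pos [0.5364 0.061  0.1796] yaw -17.36 tilt [0.0001 0.0001] F [-0.6  -0.24 -2.81] Tq [-0.05  0.14  0.05] w 0.333 q [-0.57  0.13  0.44  1.82 -0.06  1.2  -0.41]
```

```bash
python3 -m crank '{"dp":[[0,0,0.05],[0,0,0.05],[0,0,0],[0,0,0],[0,0,0],[0,0,0],[0,0,0],[0,0,0]],"delta_rot":[[0,0,0],[0,0,0],[0,0,0],[0,0,0],[0,0,0],[0,0,0],[0,0,0],[0,0,0]]}'
python3 -c "
from h import *
st()"
```

```text
time: 12.95
position: [0.5365, 0.061, 0.1787]
tool_rot: [-3.105, 0.474, -0.0]
ft_force: [-2.0, 0.1, 3.8]
grip_width: 0.328
t 12.95 pos [0.5365 0.061  0.1787] yaw -17.36 tilt [0.0002 0.0002] F [-1.98  0.11  3.85] Tq [-0.02  0.59  0.  ] w 0.328 q [-0.57  0.13  0.44  1.82 -0.06  1.2  -0.41]
```

```bash
python3 -m crank '{"dp":[[-0.03,0,0],[0,0,0.05],[0,0,0.02],[0,0,0],[0,0,0],[0,0,0],[0,0,0],[0,0,0]],"delta_rot":[[0,0,0],[0,0,0],[0,0,0],[0,0,0],[0,0,0],[0,0,0],[0,0,0],[0,0,0]]}'
python3 -c "
from h import *
st()"
```

```text
time: 13.75
position: [0.5364, 0.061, 0.1781]
tool_rot: [-3.105, 0.474, -0.001]
ft_force: [-1.9, 0.3, 4.9]
grip_width: 0.332
t 13.75 pos [0.5364 0.061  0.1781] yaw -17.36 tilt [0.0008 0.0001] F [-1.89  0.26  4.86] Tq [-0.12  0.4  -0.03] w 0.332 q [-0.57  0.13  0.44  1.83 -0.06  1.2  -0.41]
```

```bash
python3 -m crank '{"dp":[[-0.03,0,0.04],[0,0,0.02],[0,0,0],[0,0,0],[0,0,0],[0,0,0],[0,0,0],[0,0,0]],"delta_rot":[[0,0,0],[0,0,0],[0,0,0],[0,0,0],[0,0,0],[0,0,0],[0,0,0],[0,0,0]]}'
python3 -c "
from h import *
st();ctrl.get_image('top');st()"
```

```text
time: 14.55
position: [0.5364, 0.061, 0.1778]
tool_rot: [-3.105, 0.474, -0.002]
ft_force: [-1.7, -1.1, 5.9]
grip_width: 0.327
t 14.55 pos [0.5364 0.061  0.1778] yaw -17.37 tilt [0.0014 0.0001] F [-1.74 -1.07  5.93] Tq [-0.18  0.38  0.03] w 0.327 q [-0.57  0.13  0.44  1.83 -0.06  1.2  -0.41]
t 14.60 pos [0.5364 0.061  0.1778] yaw -17.37 tilt [0.0014 0.0002] F [-1.36 -0.37  6.51] Tq [-0.12  0.42  0.02] w 0.329 q [-0.57  0.13  0.44  1.83 -0.06  1.2  -0.41]
```

About 9 N rests on the gasket at a nose depth near 26.7 mm, so it is seated. Releasing and rising.

```bash
python3 -m crank '{"dp":[[0,0,0],[0,0,0],[0,0,0],[0,0,0],[0,0,0],[0,0,0],[0,0,0],[0,0,0]],"delta_rot":[[0,0,0],[0,0,0],[0,0,0],[0,0,0],[0,0,0],[0,0,0],[0,0,0],[0,0,0]]}' 5.2 40
python3 -c "
from h import *
st()"
python3 -m crank '{"dp":[[0,0,-0.3],[0,0,-0.6],[0,0,-1],[0,0,-1.2],[0,0,-1.3],[0,0,-1.3],[0,0,-1.2],[0,0,-0.6]],"delta_rot":[[0,0,0],[0,0,0],[0,0,0],[0,0,0],[0,0,0],[0,0,0],[0,0,0],[0,0,0]]}'
python3 - <<'E'
from h import *
import pickle
ctrl.get_image('wrist');st();c=cam('wrist');im=ctrl.get_image('wrist');pickle.dump(c,open('w7.pkl','wb'));cv2.imwrite('pics/w7.png',im)
cv2.imwrite('pics/w7z.png',cv2.resize(im[100:310,180:380],None,fx=3,fy=3,interpolation=cv2.INTER_CUBIC))
s=ctrl.get_image('scene');cv2.imwrite('pics/s7.png',cv2.resize(s[150:270,210:350],None,fx=5,fy=5,interpolation=cv2.INTER_CUBIC))
E
```

```text
time: 15.4
position: [0.5358, 0.0611, 0.1773]
tool_rot: [-3.106, 0.474, -0.0]
ft_force: [0.2, 0.2, 0.0]
grip_width: 0.595
t 15.40 pos [0.5358 0.0611 0.1773] yaw -17.35 tilt [0.0001 0.0001] F [0.15 0.23 0.  ] Tq [-0.12  0.1   0.  ] w 0.595 q [-0.57  0.13  0.44  1.83 -0.06  1.2  -0.41]
time: 16.2
position: [0.5365, 0.0612, 0.2542]
tool_rot: [-3.105, 0.474, -0.003]
ft_force: [1.0, -0.5, -0.0]
grip_width: 0.599
t 16.25 pos [0.5367 0.0612 0.2545] yaw -17.36 tilt [0.0029 0.0009] F [ 0.13 -0.23  0.81] Tq [-0.1   0.06 -0.02] w 0.599 q [-0.58  0.07  0.44  1.72 -0.03  1.35 -0.43]
```

View pics/w7z.png

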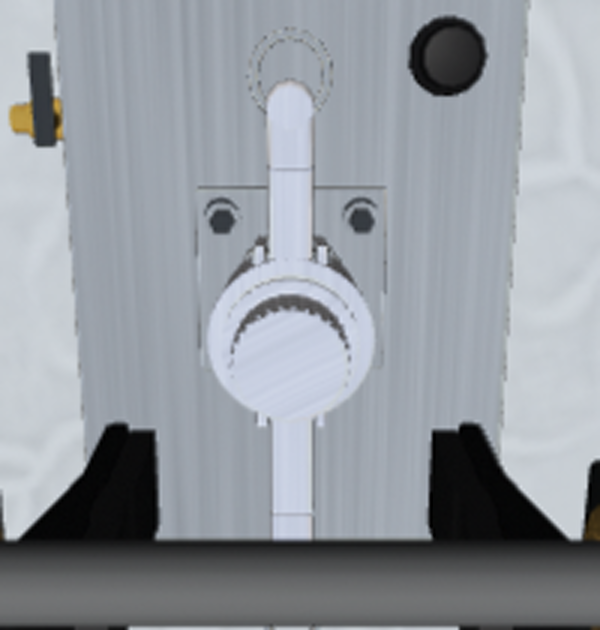

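View pics/s7.png

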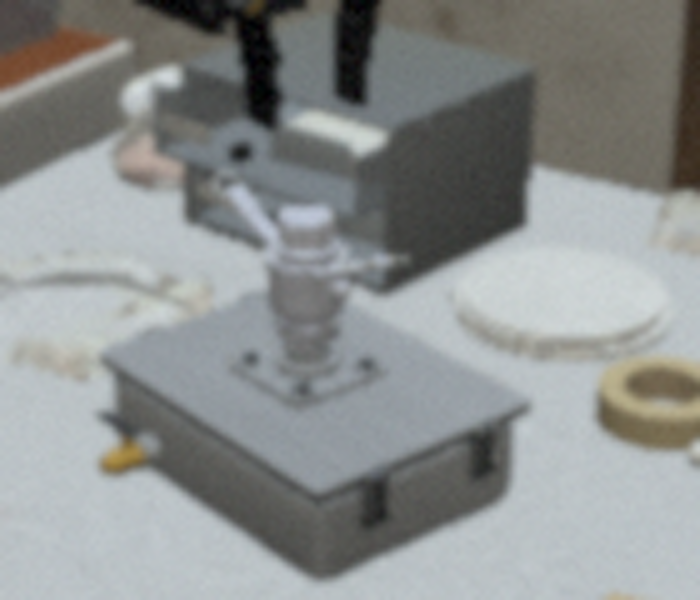

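The plug stands upright and seated, with its flange just over the rim. Both arms are still raised. Turning the jaws across to tank y and opening fully.

```bash
python3 -m crank '{"dp":[[0,0,0],[0,0,0],[0,0,0],[0,0,0],[0,0,0],[0,0,0],[0,0,0],[0,0,0]],"delta_rot":[[0,0,-0.1],[0,0,-0.14],[0,0,-0.14],[0,0,-0.14],[0,0,-0.14],[0,0,-0.14],[0,0,-0.14],[0,0,-0.14]]}' 8.7 20
python3 -m crank '{"dp":[[0,0,0],[0,0,0],[0,0,0],[0,0,0],[0,0,0],[0,0,0],[0,0,0],[0,0,0]],"delta_rot":[[0,0,-0.14],[0,0,-0.14],[0,0,-0.13],[0,0,-0.08],[0,0,0],[0,0,0],[0,0,0],[0,0,0]]}'
python3 - <<'E'
from h import *
import pickle
st();c=cam('wrist');im=ctrl.get_image('wrist');pickle.dump(c,open('w8.pkl','wb'));cv2.imwrite('pics/w8.png',im);plan((.5364,.0611,.215),72.5,1)
E
```

```text
time: 17.15
position: [0.5353, 0.0611, 0.2513]
tool_rot: [-2.904, -1.198, 0.003]
ft_force: [-0.0, -0.4, -0.9]
grip_width: 0.999
time: 17.95
position: [0.5358, 0.0611, 0.2521]
tool_rot: [-2.533, -1.859, 0.0]
ft_force: [-0.3, 0.3, 0.3]
grip_width: 0.996
t 17.95 pos [0.5358 0.0611 0.2521] yaw 72.55 tilt [-0.0002  0.    ] F [-0.28  0.29  0.27] Tq [0.06 0.01 0.02] w 0.996 q [-0.52  0.08  0.38  1.72 -0.03  1.35  1.13]
dp [[0.01, 0.06, 3.72]]
rot [-0.0001 -0.      0.0011]
```

View pics/w8.png

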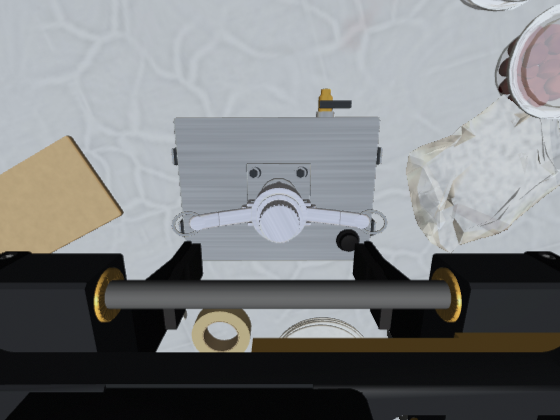

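The wrist view now shows both arms spread left to (192,224) and right to (366,222), with the plug at (280,220) between them and the fingers centred astride. Descending.

```bash
python3 -m crank '{"dp":[[0,0.06,0.6],[0,0,1],[0,0,1],[0,0,0.8],[0,0,0.6],[0,0,0.5],[0,0,0.5],[0,0,0.5]],"delta_rot":[[0,0,0],[0,0,0],[0,0,0],[0,0,0],[0,0,0],[0,0,0],[0,0,0],[0,0,0]]}'
python3 - <<'E'
from h import *
st()
cv2.imwrite('pics/w9.png',ctrl.get_image('wrist')[120:330,120:440]);st()
s=ctrl.get_image('scene');cv2.imwrite('pics/s9.png',cv2.resize(s[150:270,210:350],None,fx=5,fy=5,interpolation=cv2.INTER_CUBIC))
E
```

```text
time: 18.8
position: [0.5365, 0.0609, 0.197]
tool_rot: [2.532, 1.86, 0.001]
ft_force: [-0.3, -0.4, 0.1]
grip_width: 0.996
t 18.80 pos [0.5365 0.0609 0.197 ] yaw 72.59 tilt [0.0004 0.0001] F [-0.34 -0.44  0.08] Tq [ 0.02 -0.05 -0.01] w 0.996 q [-0.52  0.11  0.38  1.8  -0.04  1.24  1.14]
t 18.85 pos [0.5361 0.0609 0.1962] yaw 72.60 tilt [-0.0009 -0.0002] F [-0.48 -0.45 -0.3 ] Tq [-0.    0.02 -0.03] w 0.996 q [-0.52  0.11  0.38  1.8  -0.04  1.24  1.14]
```

View pics/w9.png

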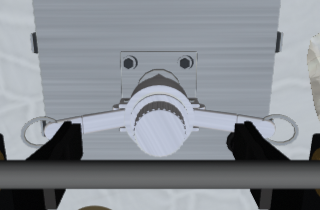

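View pics/s9.png

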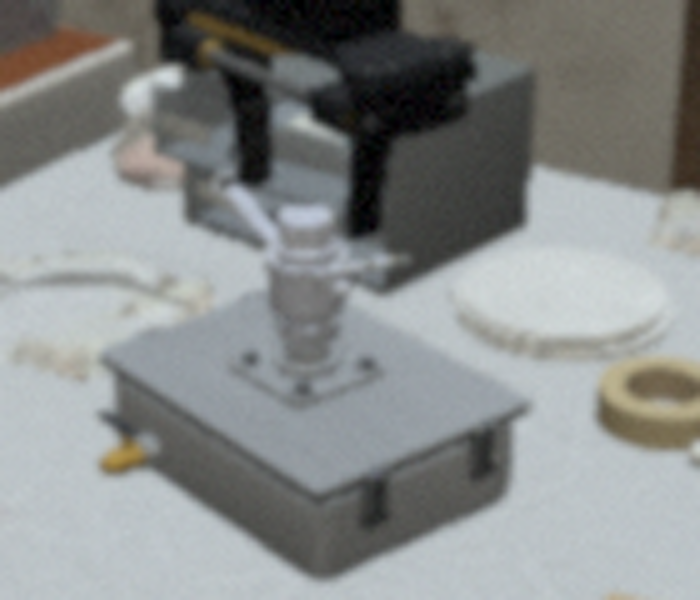

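The fingertips are just above both arms and aligned with them; no contact so far. Continuing down.

```bash
python3 -m crank '{"dp":[[0,0,0.4],[0,0,0.4],[0,0,0.3],[0,0,0.3],[0,0,0.3],[0,0,0.3],[0,0,0],[0,0,0]],"delta_rot":[[0,0,0],[0,0,0],[0,0,0],[0,0,0],[0,0,0],[0,0,0],[0,0,0],[0,0,0]]}'
python3 - <<'E'
from h import *
st()
cv2.imwrite('pics/w10.png',cv2.resize(ctrl.get_image('wrist')[120:330,120:440],None,fx=2,fy=2));st()
E
```

```text
time: 19.7
position: [0.5369, 0.0611, 0.1777]
tool_rot: [2.532, 1.86, 0.002]
ft_force: [0.4, 0.6, 2.5]
grip_width: 1.0
t 19.70 pos [0.5369 0.0611 0.1777] yaw 72.60 tilt [0.0012 0.0004] F [0.36 0.56 2.55] Tq [ 0.06 -0.12  0.03] w 1.000 q [-0.51  0.13  0.38  1.82 -0.05  1.2   1.15]
t 19.75 pos [0.5369 0.0611 0.1777] yaw 72.59 tilt [0.0013 0.0005] F [1.55 0.85 2.44] Tq [ 0.07 -0.12  0.  ] w 1.002 q [-0.51  0.13  0.38  1.82 -0.05  1.2   1.15]
```

View pics/w10.png

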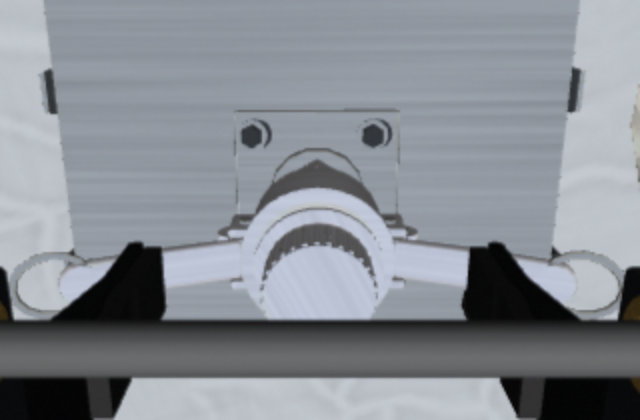

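Contact with the arms has begun at about 2.5 N, symmetrically. Pushing on.

```bash
python3 -m crank '{"dp":[[0,0,0.3],[0,0,0.3],[0,0,0.3],[0,0,0.3],[0,0,0.3],[0,0,0.2],[0,0,0],[0,0,0]],"delta_rot":[[0,0,0],[0,0,0],[0,0,0],[0,0,0],[0,0,0],[0,0,0],[0,0,0],[0,0,0]]}'
python3 - <<'E'
from h import *
st()
cv2.imwrite('pics/w11.png',cv2.resize(ctrl.get_image('wrist')[120:330,120:440],None,fx=2,fy=2));st()
E
```

```text
time: 20.55
position: [0.5376, 0.0613, 0.1617]
tool_rot: [2.531, 1.859, 0.005]
ft_force: [0.1, 0.6, 7.5]
grip_width: 0.996
t 20.55 pos [0.5376 0.0613 0.1617] yaw 72.60 tilt [0.0031 0.0011] F [0.08 0.58 7.49] Tq [ 0.06 -0.   -0.01] w 0.996 q [-0.51  0.14  0.38  1.84 -0.06  1.16  1.16]
t 20.60 pos [0.5376 0.0612 0.1617] yaw 72.59 tilt [0.0031 0.001 ] F [0.83 0.97 7.62] Tq [ 0.07  0.04 -0.01] w 1.002 q [-0.51  0.14  0.38  1.84 -0.06  1.16  1.16]
```

View pics/w11.png

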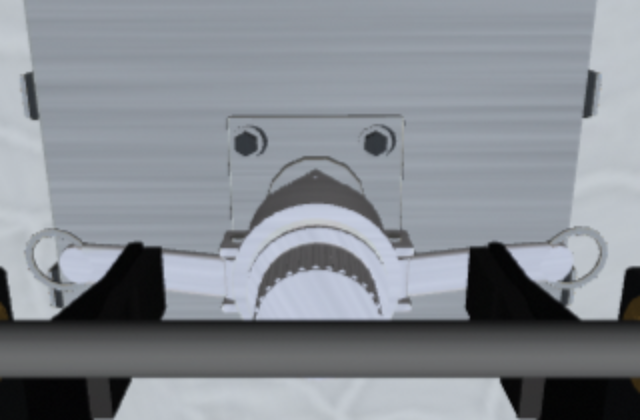

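Both arms are near level and symmetric, 7.5 N in all. Continuing.

```bash
python3 -m crank '{"dp":[[0,0,0.3],[0,0,0.3],[0,0,0.3],[0,0,0.3],[0,0,0.3],[0,0,0.2],[0,0,0],[0,0,0]],"delta_rot":[[0,0,0],[0,0,0],[0,0,0],[0,0,0],[0,0,0],[0,0,0],[0,0,0],[0,0,0]]}'
python3 - <<'E'
from h import *
st()
cv2.imwrite('pics/w12.png',cv2.resize(ctrl.get_image('wrist')[120:330,120:440],None,fx=2,fy=2));st()
s=ctrl.get_image('scene');cv2.imwrite('pics/s12.png',cv2.resize(s[150:270,210:350],None,fx=5,fy=5,interpolation=cv2.INTER_CUBIC))
E
```

```text
time: 21.4
position: [0.5381, 0.0612, 0.1449]
tool_rot: [2.531, 1.859, 0.006]
ft_force: [1.1, 0.7, 7.2]
grip_width: 1.002
t 21.40 pos [0.5381 0.0612 0.1449] yaw 72.59 tilt [0.004  0.0011] F [1.09 0.73 7.17] Tq [ 0.11 -0.15 -0.02] w 1.002 q [-0.51  0.16  0.38  1.86 -0.07  1.13  1.16]
t 21.45 pos [0.538  0.0612 0.1449] yaw 72.59 tilt [0.004  0.0011] F [0.98 0.64 7.25] Tq [ 0.09 -0.11  0.06] w 0.997 q [-0.51  0.16  0.38  1.86 -0.07  1.13  1.16]
```

View pics/w12.png

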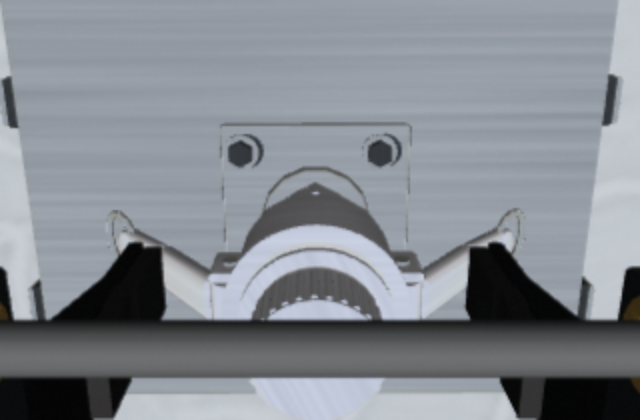

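View pics/s12.png

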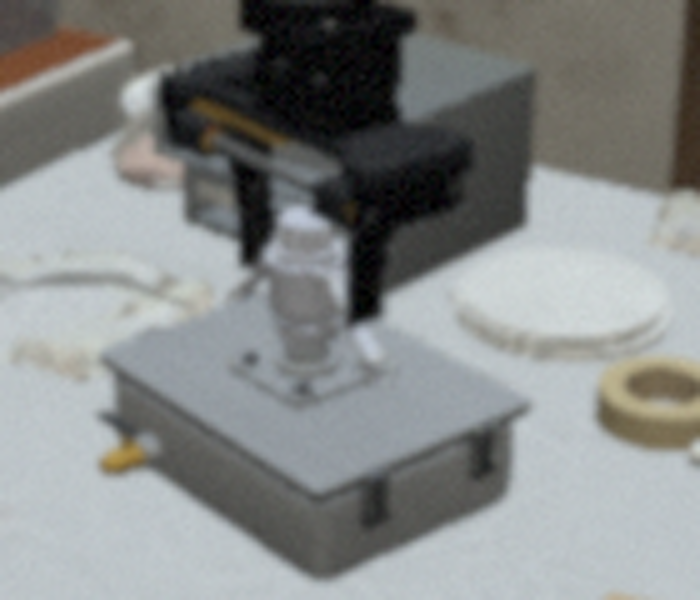

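Both arms are down symmetrically to roughly 0.75–0.8 rad. Pressing slowly to about 1 rad.

```bash
python3 -m crank '{"dp":[[0,-0.05,0.2],[0,-0.05,0.2],[0,0,0.2],[0,0,0.2],[0,0,0.2],[0,0,0],[0,0,0],[0,0,0]],"delta_rot":[[0,0,0],[0,0,0],[0,0,0],[0,0,0],[0,0,0],[0,0,0],[0,0,0],[0,0,0]]}'
python3 - <<'E'
from h import *
st()
cv2.imwrite('pics/w13.png',cv2.resize(ctrl.get_image('wrist')[120:330,120:440],None,fx=2,fy=2));st()
s=ctrl.get_image('scene');cv2.imwrite('pics/s13.png',cv2.resize(s[150:270,210:350],None,fx=5,fy=5,interpolation=cv2.INTER_CUBIC))
E
```

```text
time: 22.3
position: [0.537, 0.0614, 0.1346]
tool_rot: [2.531, 1.859, 0.005]
ft_force: [1.8, 0.2, 6.3]
grip_width: 0.999
t 22.30 pos [0.537  0.0614 0.1346] yaw 72.59 tilt [0.0037 0.0007] F [1.79 0.19 6.32] Tq [ 0.01 -0.27  0.01] w 0.999 q [-0.51  0.17  0.38  1.87 -0.07  1.11  1.16]
t 22.35 pos [0.537  0.0614 0.1345] yaw 72.59 tilt [0.0036 0.0008] F [0.64 0.66 6.04] Tq [ 0.04 -0.24 -0.03] w 1.002 q [-0.51  0.17  0.38  1.87 -0.07  1.11  1.16]
```

View pics/w13.png

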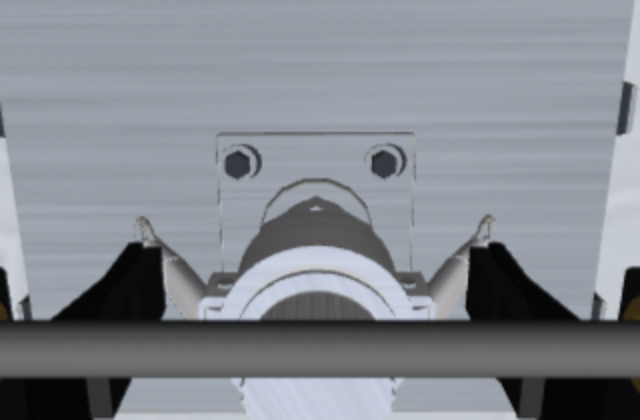

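View pics/s13.png

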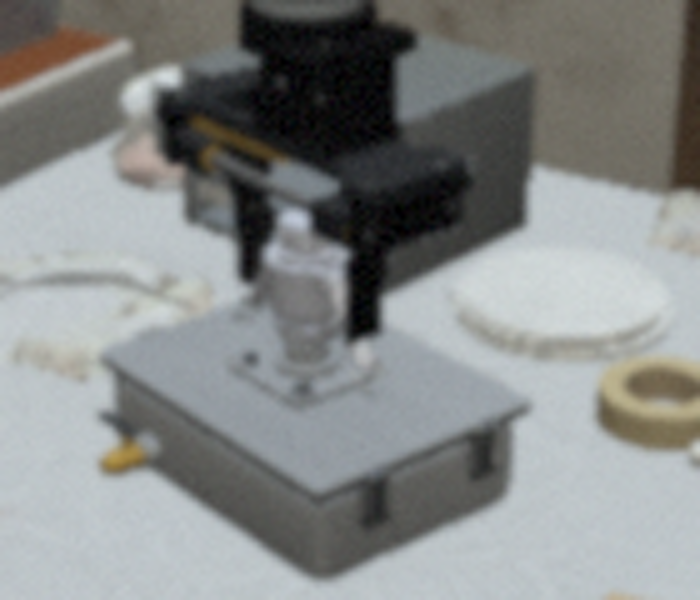

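Both arms are at about 1 rad and symmetric. I'll raise 4 mm so the tips sit about 22 mm below the pivots, then squeeze in small closing steps.

```bash
python3 -m crank '{"dp":[[0,0,-0.2],[0,0,-0.2],[0,0,0],[0,0,0],[0,0,0],[0,0,0],[0,0,0],[0,0,0]],"delta_rot":[[0,0,0],[0,0,0],[0,0,0],[0,0,0],[0,0,0],[0,0,0],[0,0,0],[0,0,0]]}' 7.8 20
python3 -m crank '{"dp":[[0,0,0],[0,0,0],[0,0,0],[0,0,0],[0,0,0],[0,0,0],[0,0,0],[0,0,0]],"delta_rot":[[0,0,0],[0,0,0],[0,0,0],[0,0,0],[0,0,0],[0,0,0],[0,0,0],[0,0,0]]}' 7.2 20
python3 - <<'E'
from h import *
st()
cv2.imwrite('pics/w14.png',cv2.resize(ctrl.get_image('wrist')[120:330,120:440],None,fx=2,fy=2));st()
E
```

```text
time: 23.2
position: [0.5351, 0.0611, 0.1371]
tool_rot: [-2.532, -1.859, 0.001]
ft_force: [1.7, -0.6, -1.8]
grip_width: 0.901
time: 24.0
position: [0.535, 0.0612, 0.137]
tool_rot: [-2.532, -1.859, 0.001]
ft_force: [-0.5, 0.2, -4.3]
grip_width: 0.831
t 24.00 pos [0.535  0.0612 0.137 ] yaw 72.59 tilt [-0.0011 -0.0001] F [-0.53  0.19 -4.28] Tq [-0.03  0.2  -0.02] w 0.831 q [-0.51  0.17  0.38  1.87 -0.07  1.12  1.16]
t 24.05 pos [0.535  0.0612 0.1372] yaw 72.60 tilt [-0.0009 -0.    ] F [-0.16  0.01 -3.9 ] Tq [-0.01  0.25  0.03] w 0.829 q [-0.51  0.17  0.38  1.87 -0.07  1.12  1.16]
```

View pics/w14.png

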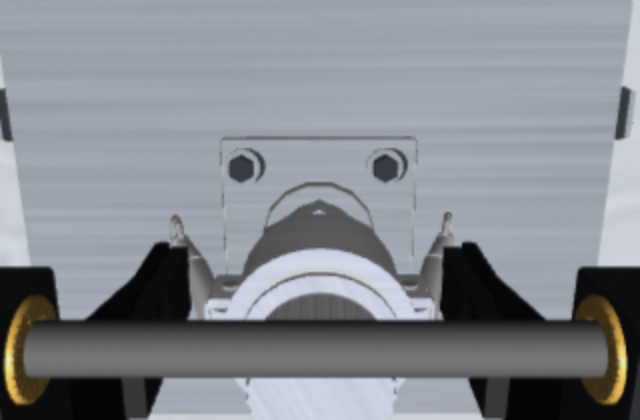

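Both arms are moving in evenly. Continuing.

```bash
python3 -m crank '{"dp":[[0,0,0],[0,0,0],[0,0,0],[0,0,0],[0,0,0],[0,0,0],[0,0,0],[0,0,0]],"delta_rot":[[0,0,0],[0,0,0],[0,0,0],[0,0,0],[0,0,0],[0,0,0],[0,0,0],[0,0,0]]}' 6.6 20
python3 - <<'E'
from h import *
st()
cv2.imwrite('pics/w15.png',cv2.resize(ctrl.get_image('wrist')[120:330,120:440],None,fx=2,fy=2));st()
E
```

```text
time: 24.85
position: [0.5353, 0.0613, 0.1372]
tool_rot: [-2.532, -1.86, 0.0]
ft_force: [-1.9, 0.8, -4.3]
grip_width: 0.76
t 24.85 pos [0.5353 0.0613 0.1372] yaw 72.59 tilt [-0.0004  0.0001] F [-1.88  0.78 -4.26] Tq [ 0.1   0.4  -0.03] w 0.760 q [-0.51  0.17  0.38  1.87 -0.07  1.12  1.16]
t 24.90 pos [0.5353 0.0613 0.1373] yaw 72.60 tilt [-0.0003  0.0001] F [-1.83 -0.18 -5.33] Tq [ 0.1   0.36 -0.05] w 0.761 q [-0.51  0.17  0.38  1.87 -0.07  1.12  1.16]
```

View pics/w15.png

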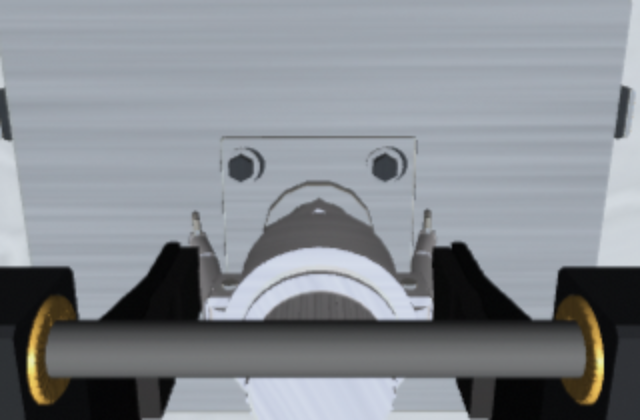

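```bash
python3 -m crank '{"dp":[[0,0,0],[0,0,0],[0,0,0],[0,0,0],[0,0,0],[0,0,0],[0,0,0],[0,0,0]],"delta_rot":[[0,0,0],[0,0,0],[0,0,0],[0,0,0],[0,0,0],[0,0,0],[0,0,0],[0,0,0]]}' 6.1 20
python3 -m crank '{"dp":[[0,0,0],[0,0,0],[0,0,0],[0,0,0],[0,0,0],[0,0,0],[0,0,0],[0,0,0]],"delta_rot":[[0,0,0],[0,0,0],[0,0,0],[0,0,0],[0,0,0],[0,0,0],[0,0,0],[0,0,0]]}' 5.5 20
python3 - <<'E'
from h import *
st()
cv2.imwrite('pics/w16.png',cv2.resize(ctrl.get_image('wrist')[120:330,120:440],None,fx=2,fy=2));st()
E
```

```text
time: 25.7
position: [0.5355, 0.0615, 0.1373]
tool_rot: [-2.532, -1.86, -0.0]
ft_force: [0.1, 2.6, -8.9]
grip_width: 0.702
time: 26.5
position: [0.5357, 0.0621, 0.1372]
tool_rot: [-2.531, -1.86, -0.002]
ft_force: [2.2, 4.4, -11.0]
grip_width: 0.676
t 26.50 pos [0.5357 0.0621 0.1372] yaw 72.62 tilt [0.0006 0.001 ] F [  2.24   4.4  -11.04] Tq [ 1.09 -0.39 -0.08] w 0.676 q [-0.51  0.17  0.38  1.87 -0.07  1.12  1.16]
t 26.55 pos [0.5357 0.0621 0.1372] yaw 72.63 tilt [0.0007 0.001 ] F [  2.05   4.65 -11.29] Tq [ 1.11 -0.39  0.02] w 0.679 q [-0.51  0.17  0.38  1.87 -0.07  1.12  1.16]
```

View pics/w16.png

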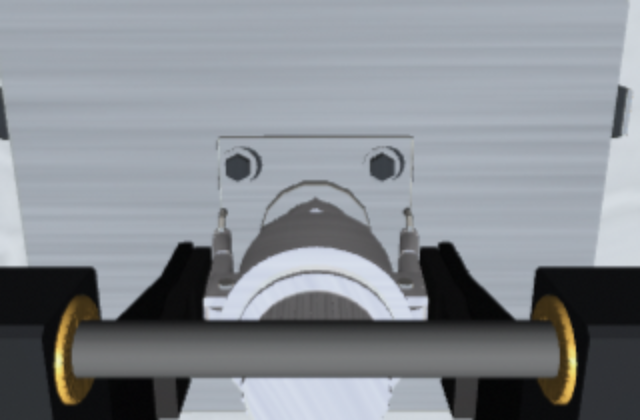

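The squeeze has stopped at 58.9 mm, inside the 57–66 mm locked range, with the arm tips at 222 and 407 about the centre at 315. I'll squeeze slightly harder to see whether anything still moves.

```bash
python3 -m crank '{"dp":[[0,0,0],[0,0,0],[0,0,0],[0,0,0],[0,0,0],[0,0,0],[0,0,0],[0,0,0]],"delta_rot":[[0,0,0],[0,0,0],[0,0,0],[0,0,0],[0,0,0],[0,0,0],[0,0,0],[0,0,0]]}' 5.2 28
python3 - <<'E'
from h import *
st()
cv2.imwrite('pics/w17.png',cv2.resize(ctrl.get_image('wrist')[120:330,120:440],None,fx=2,fy=2));st()
E
```

```text
time: 27.35
position: [0.5357, 0.0621, 0.1371]
tool_rot: [-2.531, -1.86, -0.002]
ft_force: [2.4, 5.1, -11.9]
grip_width: 0.671
t 27.35 pos [0.5357 0.0621 0.1371] yaw 72.62 tilt [0.0006 0.0009] F [  2.37   5.11 -11.93] Tq [ 1.06 -0.38  0.03] w 0.671 q [-0.51  0.17  0.38  1.87 -0.07  1.12  1.16]
t 27.40 pos [0.5357 0.062  0.1371] yaw 72.62 tilt [0.0006 0.0009] F [  1.35   5.18 -11.65] Tq [ 1.08 -0.46 -0.04] w 0.674 q [-0.51  0.17  0.38  1.87 -0.07  1.12  1.16]
```

View pics/w17.png

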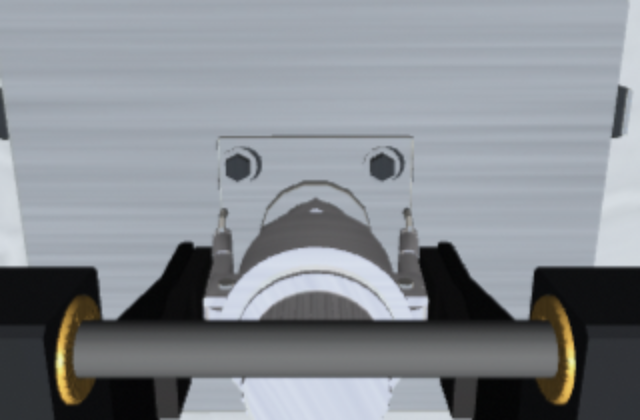

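It does not yield any further, so both arms are on their stops. Opening, rising clear and checking.

```bash
python3 -m crank '{"dp":[[0,0,0],[0,0,0],[0,0,0],[0,0,0],[0,0,0],[0,0,-0.3],[0,0,-0.6],[0,0,-1]],"delta_rot":[[0,0,0],[0,0,0],[0,0,0],[0,0,0],[0,0,0],[0,0,0],[0,0,0],[0,0,0]]}' 8.7 20
python3 -m crank '{"dp":[[0,0,-1.5],[0,0,-2],[0,0,-2],[0,0,-2],[0,0,-2],[0,0,-1],[0,0,-0.5],[0,0,0]],"delta_rot":[[0,0,0],[0,0,0],[0,0,0],[0,0,0],[0,0,0],[0,0,0],[0,0,0],[0,0,0]]}'
python3 - <<'E'
from h import *
import pickle
ctrl.get_image('wrist');st();c=cam('wrist');im=ctrl.get_image('wrist');pickle.dump(c,open('w18.pkl','wb'))
cv2.imwrite('pics/w18.png',im);cv2.imwrite('pics/w18z.png',cv2.resize(im[140:270,180:380],None,fx=4,fy=4,interpolation=cv2.INTER_CUBIC));st()
s=ctrl.get_image('scene');cv2.imwrite('pics/s18f.png',s);cv2.imwrite('pics/s18.png',cv2.resize(s[150:270,210:350],None,fx=5,fy=5,interpolation=cv2.INTER_CUBIC))
E
```

```text
time: 28.2
position: [0.5351, 0.0611, 0.1565]
tool_rot: [-2.532, -1.86, 0.001]
ft_force: [0.4, 0.3, -0.6]
grip_width: 0.999
time: 29.0
position: [0.5356, 0.0613, 0.2669]
tool_rot: [2.532, 1.86, 0.002]
ft_force: [0.1, -0.8, -0.7]
grip_width: 1.001
t 29.05 pos [0.5353 0.0612 0.266 ] yaw 72.60 tilt [-0.0004 -0.    ] F [-0.22  0.27 -0.55] Tq [-0.02  0.01  0.  ] w 0.999 q [-0.52  0.07  0.38  1.7  -0.03  1.37  1.13]
t 29.10 pos [0.535  0.0612 0.2655] yaw 72.59 tilt [-0.0012 -0.0003] F [ 0.33 -0.04 -0.73] Tq [-0.    0.01  0.  ] w 1.000 q [-0.52  0.07  0.38  1.71 -0.03  1.37  1.13]
```

View pics/w18z.png

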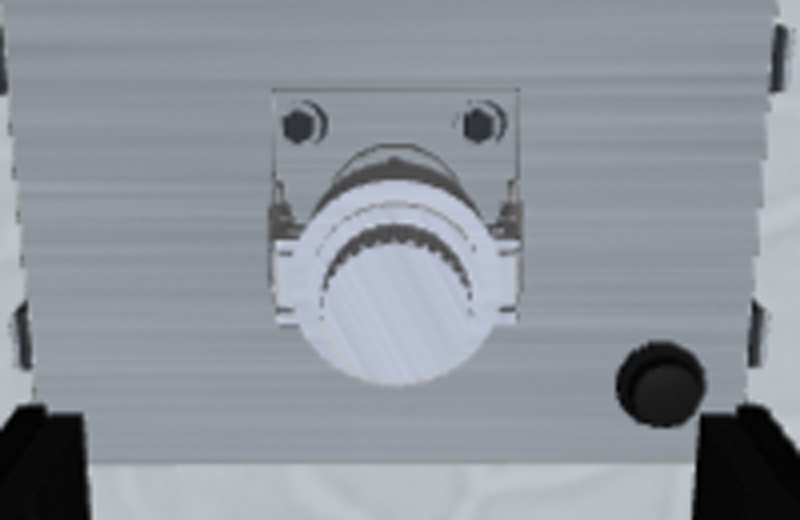

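View pics/s18.png

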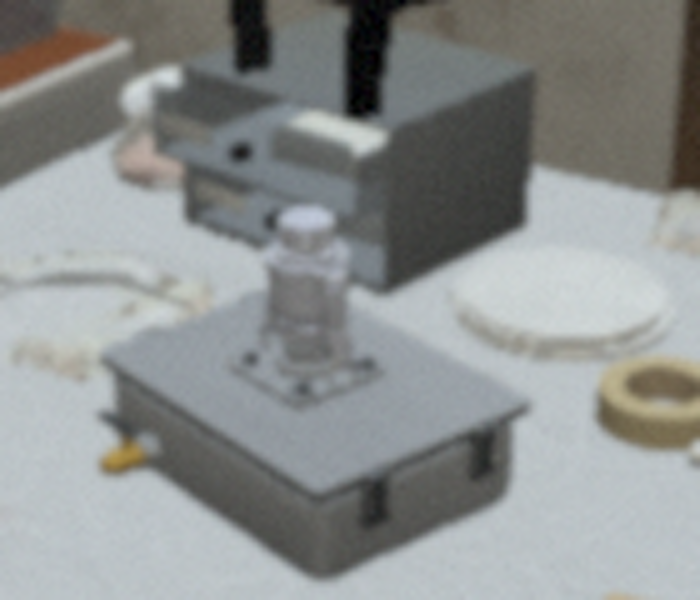

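View pics/s18f.png

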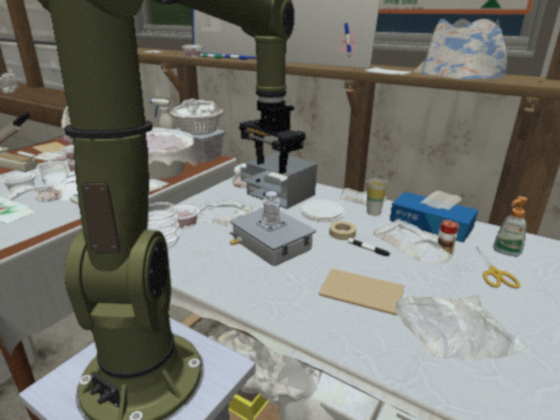

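The wrist view shows both arms lying along the neck. Their ends at zoom (280,190) and (513,188) come out about ±29 mm from the axis, against 28.5 mm expected at 1.5 rad. The plug is upright, the gripper touches nothing, and the tape, marker and board have not moved. Handing in.

```bash
python3 -c "
from h import *
st();print(ctrl.close_job())"
```

```text
t 29.15 pos [0.5349 0.0612 0.2653] yaw 72.60 tilt [-0.0017 -0.0004] F [-0.33 -0.11 -0.4 ] Tq [-0.   -0.02 -0.  ] w 1.003 q [-0.52  0.07  0.38  1.71 -0.03  1.37  1.13]
the job is handed in; nothing more can be done
None
```

The dust plug is in the coupler and both cam arms are down along the neck. I handed the job in at 29 s of the 72 s allowed; it reports no verdict.

- **Plug:** I took it from the board by the knob and lowered it nose first into the coupler. It went in without riding up on the rim and was pressed onto the gasket with about 9 N, its nose about 26.7 mm below the rim. A small sideways force of about 2 N showed during the press; I eased the plug over about 0.6 mm and it stayed near 2 N. I then let go of the plug before touching the arms.
- **Arms:** I pushed both down together from above to about 1 rad with 6 to 8 N in all. I then squeezed them home at 20 N, in small steps. At 28 N they moved no further: the gripper stopped at 58.9 mm over the arms, inside the 57–66 mm given. The pictures showed them even throughout. During the last squeeze the gripper also read about 5 N sideways and 12 N downward. Both went away on opening.
- **Last checks:** The pictures taken after letting go show both arms lying evenly along the neck. Their ends measured about ±29 mm from the coupler's axis, against 28.5 mm expected at 1.5 rad. The plug was upright and the gripper was clear, with no contact force. The tape, marker and board looked where they were. I did not check the cup on its own in the last pictures, but nothing went near it.

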